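Fit the lid on the topping well

TASK

Put the steel lid on the topping well: slip its tongue up to the stop under the well's green retaining lip while the other edge is tilted up, then swing that edge down and press until the orange catch snaps over it, so the lid lies flat and fully home. Work gently: bring the tongue just up against the stop without shoving the stop back, never ram or slam the lid, do not turn it steeply, and leave the other things on the counter where they are. Let go when done.

Things in the scene. Friction and masses are not known exactly. Their poses are not given: they have to be found in the camera images.
- well: Topping well fixed to the counter: grey open-topped metal housing 270 x 190 mm, 58 mm high, sweets inside. Origin under its middle (housing x -140 to +130 mm); +x from the green lip to the orange catch, z up. The lid lies on ledges 52 mm above the origin, between side walls 150 mm apart; the rear ledge is level over the full width from x -140 to -55 mm. Over 45 N between lid and well is ramming.
- well_lip (a point): Point on the rear ledge (52 mm above the counter; well frame (-82, 0, 52) mm), on the well's middle line, straight below the free edge of the green lip; axes as the well's. From here the lip reaches 58 mm towards -x, leaving 14 mm free height above the ledge; it is 4 mm thick, 190 mm wide.
- well_stop (a point): On the ledge under the lip, 21 mm to -x of well_lip: only the mid-range of the hidden stop. The true stop face was set, unmeasured, up to 11 mm either way along x; find it by feel. Two dark end walls (72 mm high) beside the catch stand 194.5 mm beyond it to +x and were moved with it, so the lid, 192 mm long with its tongue, drops in only within 2.5 mm of the stop.
- stop (a joint): The stop under the lip, a bar across the well held by friction: it bears a light touch but slides back at about 6 N. Metres it has been shoved towards -x from its setting; 0 at the start, whatever that setting is. Over 0.004 (4 mm) it is knocked out of adjustment.
- lid: Loose steel lid, 0.25 to 0.45 kg, flat on the counter. Plate 160 x 140 x 6 mm; origin at the centre of its underside, z up. Brass tongue 100 mm wide, 4 mm thick, flush with the underside, stands out 32 mm beyond the plate's -x edge. Black upright grip bar in the middle of the top: 70 mm along x, 14 along y, its top 44 mm above the underside. In the well its axes lie along the well's.
- lid_tongue (a point): Middle of the tongue's end edge, on the underside: lid frame (-112, 0, 0) mm.
- lid_far (a point): Middle of the lid's other edge, on the top face: lid frame (80, 0, 6) mm. This edge goes under the catch.
- lid_handle (a point): Middle of the top of the grip bar: lid frame (0, 0, 44) mm.
- catch (a joint): Orange sprung catch, 30 mm wide, mid +x end of the well, top about 70 mm above the counter. Angle in rad: 0 at rest, nose over the lid's edge; grows to about 0.1 as the lid's edge pushes the bevelled nose outwards; springs back near 0 once snapped over it. The lowered lid first rests on the nose, that edge about 15 mm high; 4 to 12 N pressed down there snaps it in. Play then: 4 mm.
- jar: Bystander, leave alone: small amber jar with steel cap, 52 mm wide, 65 high, standing beside the topping well; origin under its middle.
- spoon: Bystander, leave alone: serving spoon, 170 mm, lying beside the lid; origin under it, long side along its x.
- bowl: Bystander, leave alone: steel bowl, 130 mm wide, 60 high; origin under its middle.
- jug: Bystander, leave alone: white jug, 90 mm wide, 170 high; origin under its middle.
- cup: Bystander, leave alone: paper cup, 74 mm wide, 90 high; origin under its middle.
- syrup: Bystander, leave alone: red syrup bottle, 56 mm wide, 170 high; origin under its middle.
- dish: Bystander, leave alone: white dish, 150 mm wide, 22 high; origin under its middle.
Things that resemble listed ones, but are neither listed nor needed, are in the scene too. What is shaped like the lid but turquoise is not meant.

How it is judged:
By the outcome, as a careful person would: the job done as asked, in the order asked, and still so for the second after the job is handed in, with the robot touching nothing.
It also fails if it takes over 58 s, if anything falls off the work surface, if the arm or the gripper's body presses on something with over 40 N, if the wrist force passes 120 N, or if a joint passes its speed limit or range.

ROBOT

A 6-joint arm with a two-finger parallel gripper is mounted at the origin on the work surface. World frame = base frame: x ahead of the robot, y to its left, z up, the work surface at z = 0. Lengths are in m, angles in rad, forces in N, time in s.
With the tool pointing down it reaches from about 0.35 to 0.975 m from the base axis. Payload 17.4 kg.
Tool frame: the origin (TCP) lies at the very end of the fingers, on their centre line; the grasp point (between the pads) lies 19 mm behind it; z points along the fingers, y is the direction in which the jaws open and shut (so a half turn about z gives the same grasp; the last joint's range is limited). The gripper opens to 85 mm and grips with 20 to 120 N. Pads are 22 mm wide; open, the fingers measure 114 mm over their backs; the gripper's body (76 mm by 85 mm) begins 54 mm behind the grasp point. The pads swing forward as they close: fully open they stand 13 mm farther back than shut.
Start: joints at [-1.381, 0.116, 1.442, -0, 1.584, -0.038], TCP at [0.152, -0.658, 0.231] pointing down, gripper open.
Joint ranges: [-2.83, 2.83], [-0.83, 2.19], [0.07, 2.5], [-1.14, 4.28], [0.01, 3], [-2.97, 2.97]. Speed limits (rad/s): [1.89, 1.89, 2.22, 3.14, 3.14, 3.14].

INTERFACE

Orientations are given as a rotation vector (axis times angle).
In Python, from bench import telemetry, camera, camera_model, robot gives the robot as it stands.
- The arm moves only by the tool apply_moves, never from a script. Its argument "increments" is a list of rows, each an object of numbers: "rx", "ry", "rz": the turn, a rotation vector about the tool's x, y, z in degrees; "x", "y", "z": the shift along the tool's x, y, z in m; "fingers": the finger opening in m, from 0 to 0.0854. In form: [{"rx": .., "ry": .., "rz": .., "x": .., "y": .., "z": .., "fingers": ..}, ...]. A call has 1 to 12 rows; each row is the pose to reach, as a shift and turn from the pose commanded when the call began, along the tool's axes at that moment; what a row does not reach only later rows make up. A row lasts 1/12 s, in which the tool goes at most 41.7 mm and 7.16 degrees, less where a joint would pass 70% of its speed; a pose out of reach is approached as far as the arm can. A call with a gripper value outside its range is refused whole. The fingers move at their own pace and stop on an object; the grip force is fixed at half the most. Time passes only in rows, so rows that repeat a pose let the fingers close. It gives the time, the measured TCP pose, the force and the opening at its end, in the units of the state.
- telemetry.observe(): the state, without advancing time (a new reading comes with each control period).
- camera(name): name is "side" or "top" or "wrist"; returns the picture (400x640x3 uint8, red, green, blue); there is no depth.
- camera_model(name): a dict with "mtx" (3x3 intrinsics, pixels), "D" ([k1, k2, p1, p2, k3] as OpenCV has them; the pictures are not rectified), "T" (4x4, takes a point from camera to world coordinates). Camera axes: x right, y up, looking along -z (the intrinsics and any distortion apply to the point x, -y, -z); pixel columns grow to the right and rows downward; lengths in m; the calibration is good to about 2 mm. A picture is of the moment at which its call begins: read the wrist's pose just before it. camera_model takes no time and is no camera call; for the wrist camera it gives the pose at the moment of the call.
- robot.sign_off(): hands the job in, once; it reports no verdict.
The state is a dict: "clock": time; "q": joint angles; "qd": joint speeds; "joint_torque": joint torques, N m; "tool_pos": TCP position; "orientation": TCP orientation; "wrist_force": force on the tool from outside, world axes, zero at the start; "ft_torque": the same for the moment, N m; "opening": finger opening in m.
Only numpy, scipy, OpenCV 4.12 (cv2) and the standard library are available. Lean on these libraries where they do the work, as an engineer would, in place of code of your own. Each camera call takes 0.05 s, during which the arm holds its last target. There are 200 camera calls.

## Working session

There is one attempt and no reset: what is moved stays moved. The work goes in short steps, Python scripts to look and compute and a tool call to move; the robot and the scene stay as the last step left them, time stands still between calls to the robot, and variables do not carry over. Pictures are saved under pics/ and viewed, about 8 in all and at most 12, crops included, and the job is handed in when it is done.

Besides the shell and the picture viewer there is one more tool, called after "Emit:" as name(argument=value, ...) on one line, values as JSON. apply_moves: Moves the arm, as the interface text tells. Its arguments: {"type":"object","properties":{"increments":{"type":"array","items":{"type":"object","properties":{"rx":{"type":"number"},"ry":{"type":"number"},"rz":{"type":"number"},"x":{"type":"number"},"y":{"type":"number"},"z":{"type":"number"},"fingers":{"type":"number"}}}}},"required":["increments"]}

```bash
mkdir -p pics
python3 - <<'E'
from bench import telemetry, camera, camera_model
import cv2, numpy as np
for n in ("side","top"):
    cv2.imwrite(f"pics/{n}0.png", camera(n)[:,:,::-1]); m=camera_model(n); print(n, m["mtx"].round(1).tolist(), np.round(m["D"],4).tolist(), m["T"].round(3).tolist())
s=telemetry.observe(); print(s["tool_pos"],s["orientation"],s["clock"],s["opening"])
E
```

```text
side [[443.8, 0.0, 320.9], [0.0, 443.8, 201.3], [0.0, 0.0, 1.0]] [-0.0959, 0.0, 0.0, 0.0, 0.0] [[-0.744, 0.428, -0.512, -0.26], [-0.668, -0.493, 0.558, 0.867], [-0.014, 0.758, 0.653, 1.087], [0.0, 0.0, 0.0, 1.0]]
top [[412.4, 0.0, 315.5], [0.0, 412.4, 207.4], [0.0, 0.0, 1.0]] [-0.0483, 0.0, 0.0, 0.0, 0.0] [[-0.061, 0.974, -0.218, 0.278], [-0.998, -0.06, 0.009, 0.016], [-0.004, 0.218, 0.976, 1.23], [0.0, 0.0, 0.0, 1.0]]
[ 0.15238604 -0.65740285  0.23065842] [-3.12024414e+00 -3.56964599e-01  1.55815109e-04] 0.1 0.08544401680297133
```

View pics/top0.png

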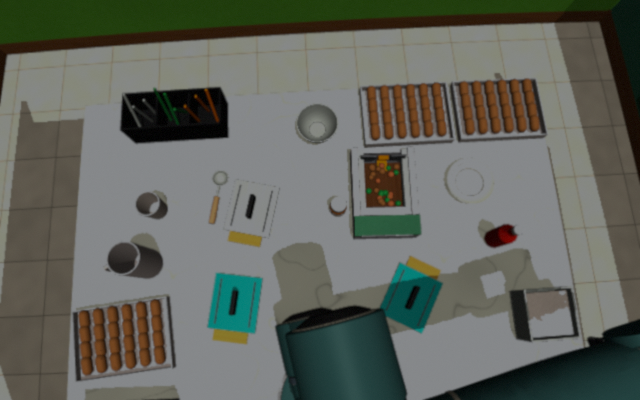

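View pics/side0.png

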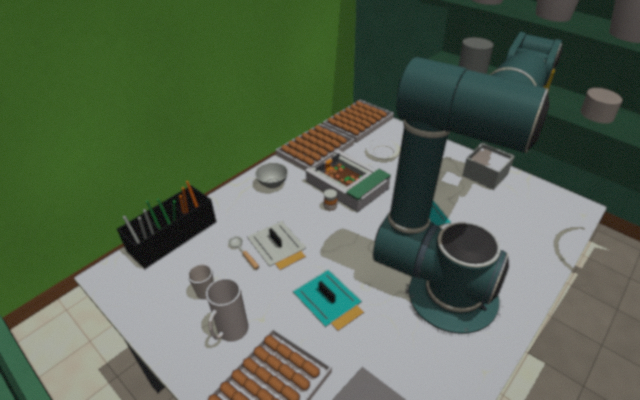

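The steel lid is the pale plate at top (252,207) / side (275,240). The two turquoise ones, at (235,300) and (412,297), are decoys. The well has its green lip at top (387,226) and its orange catch at (382,157). Next I'll enlarge the lid and the well in both views.

```bash
cat > h.py <<'E'
import cv2, numpy as np
from bench import telemetry, camera, camera_model
from scipy.spatial.transform import Rotation as R
def ray(m,uv):
    p=cv2.undistortPoints(np.array([[uv]],float),np.array(m["mtx"]),np.array(m["D"]))[0,0]
    T=np.array(m["T"]); d=T[:3,:3]@np.array([p[0],-p[1],-1]); return T[:3,3],d/np.linalg.norm(d)
def onz(m,uv,z): o,d=ray(m,uv); return o+d*(z-o[2])/d[2]
def tri(obs):
    A=0;b=0
    for m,uv in obs:
        o,d=ray(m,uv); P=np.eye(3)-np.outer(d,d); A=A+P; b=b+P@o
    x=np.linalg.solve(A,b); return x,[round(1e3*np.linalg.norm((np.eye(3)-np.outer(d,d))@(x-o)),1) for o,d in [ray(*q) for q in obs]]
def proj(m,X):
    T=np.array(m["T"]); c=(np.atleast_2d(X)-T[:3,3])@T[:3,:3]
    return cv2.projectPoints(c*[1,-1,-1],np.zeros(3),np.zeros(3),np.array(m["mtx"]),np.array(m["D"]))[0][:,0]
E
python3 - <<'E'
import cv2,numpy as np
t=cv2.imread("pics/top0.png"); s=cv2.imread("pics/side0.png")
c=lambda i,x,y,w,h:cv2.resize(i[y:y+h,x:x+w],(400,300),interpolation=cv2.INTER_CUBIC)
cv2.imwrite("pics/crop0.png",np.vstack([np.hstack([c(t,200,165,100,75+10)[:,:],c(t,335,140,100,100)]),np.hstack([c(s,235,210,80,60),c(s,300,140,100,75)])]))
E
```

```text
(no output)
```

View pics/crop0.png

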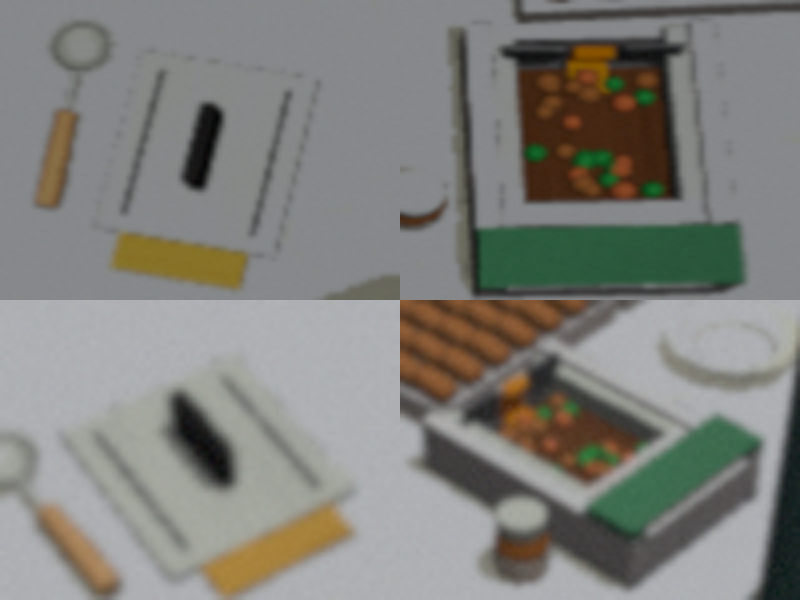

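```bash
cat > fit.py <<'E'
from h import *
from scipy.optimize import least_squares
mt,ms=camera_model("top"),camera_model("side")
tl=lambda u,v:(200+u/4,165+v*85/300); tw=lambda u,v:(335+(u-400)/4,140+v/3)
sl=lambda u,v:(235+u/5,210+(v-300)/5); sw=lambda u,v:(300+(u-400)/4,140+(v-300)/4)
def fit(name,rows,x0):
    M=np.array([r[0] for r in rows])/1e3
    def W(p): return R.from_euler('z',p[3]).apply(M)+p[:3]
    def f(p):
        X=W(p); return np.concatenate([proj(mt,X)-[r[1] for r in rows],proj(ms,X)-[r[2] for r in rows]]).ravel()
    s=least_squares(f,x0,loss='soft_l1'); print(name,s.x[:3].round(4),'yaw',np.degrees(s.x[3]).round(2)); print(f(s.x).reshape(2,-1,2).round(1).tolist())
    for r in rows: 
        x,e=tri([(mt,r[1]),(ms,r[2])]); print(r[0],x.round(4),e)
    return s.x
L=[((-112,50,4),tl(111,266),sl(222,597)),((-112,-50,4),tl(243,289),sl(352,533)),
((80,70,6),tl(145,50),sl(62,433)),((80,-70,6),tl(318,78),sl(230,357)),((-80,-70,6),tl(275,257),sl(354,488)),((-80,70,6),tl(95,228),sl(170,580))]
Wl=[((-82,95,70),tw(475,230),sw(590,510)),((-82,-95,70),tw(740,224),sw(718,417)),((-140,-95,70),tw(745,283),sw(762,440)),((-140,95,70),tw(473,290),sw(637,533))]
fit("lid",L,[.5,.2,0,0]); fit("well",Wl,[.6,-.1,0,0])
for n,c in(("lid",[(mt,tl(203,147)),(ms,sl(205,430))]),("catch top",[(mt,tw(595,50)),(ms,sw(515,383))])): print(n,tri(c))
E
python3 fit.py
```

```text
lid [ 0.5636  0.1984 -0.0027] yaw -14.22
[[[-0.0, 0.1], [-0.6, -0.2], [-0.6, -0.3], [0.2, -0.2], [0.0, -0.4], [-0.1, -0.8]], [[0.4, 0.6], [0.8, 0.2], [-0.5, 0.2], [1.0, -0.5], [0.3, 0.3], [0.4, -0.0]]]
(-112, 50, 4) [0.4679 0.2744 0.0033] [np.float64(0.7), np.float64(0.7)]
(-112, -50, 4) [4.439e-01 1.770e-01 1.000e-04] [np.float64(2.2), np.float64(2.2)]
(80, 70, 6) [0.6574 0.2449 0.0033] [np.float64(0.3), np.float64(0.3)]
(80, -70, 6) [0.6254 0.1127 0.0007] [np.float64(1.7), np.float64(1.7)]
(-80, -70, 6) [0.4681 0.1508 0.0055] [np.float64(1.1), np.float64(1.1)]
(-80, 70, 6) [0.5021 0.2865 0.0037] [np.float64(1.6), np.float64(1.6)]
well [ 0.5826 -0.1999 -0.0007] yaw -1.67
[[[-0.1, 0.1], [-0.5, -0.0], [-0.0, 0.2], [1.5, 0.1]], [[-0.9, -0.5], [-0.4, -0.4], [0.8, 0.0], [-0.2, 0.8]]]
(-82, 95, 70) [ 0.5026 -0.1039  0.0668] [np.float64(1.7), np.float64(1.7)]
(-82, -95, 70) [ 0.4981 -0.295   0.0657] [np.float64(0.3), np.float64(0.3)]
(-140, -95, 70) [ 0.4417 -0.2903  0.0686] [np.float64(1.3), np.float64(1.3)]
(-140, 95, 70) [ 0.4436 -0.0967  0.077 ] [np.float64(1.5), np.float64(1.5)]
lid (array([0.56003474, 0.19751755, 0.03489741]), [np.float64(0.7), np.float64(0.7)])
catch top (array([ 0.67963952, -0.20672138,  0.06836778]), [np.float64(0.1), np.float64(0.1)])
```

```bash
cat >> h.py <<'E'
def pose(): s=telemetry.observe(); return np.array(s["tool_pos"]),R.from_rotvec(s["orientation"])
def ori(yaw,tilt=0): # tool x along lid x, tilt = far (+x) edge up, deg
    return R.from_euler('z',yaw,degrees=True)*R.from_euler('y',-tilt,degrees=True)*R.from_euler('x',180,degrees=True)
def to(p,Rt):
    p0,R0=pose(); d=R0.inv().apply(np.array(p)-p0); r=np.degrees((R0.inv()*Rt).as_rotvec())
    print("xyz",d.round(4),"rot",r.round(2),"rows",round(max(np.linalg.norm(d)/.0417,np.linalg.norm(r)/7.16),1))
E
python3 - <<'E'
from h import *
p,r=pose(); T=np.array(camera_model("wrist")["T"]); print("cam in tool",r.inv().apply(T[:3,3]-p).round(3),"look",r.inv().apply(-T[:3,2]).round(2),camera_model("wrist")["mtx"][0][0],camera_model("wrist")["D"])
print(r.as_matrix().round(2).tolist())
to([.45,-.2,.33],ori(-1.7))
E
```

```text
cam in tool [ 0.074 -0.    -0.143] look [-0.29 -0.    0.96] 333.754099103245 [-0.06000193  0.          0.          0.          0.        ]
[[0.97, 0.23, -0.0], [0.23, -0.97, 0.0], [0.0, -0.0, -1.0]]
xyz [ 0.3932 -0.3785 -0.099 ] rot [-6.000e-02  1.000e-02  1.475e+01] rows 13.3
```

```bash
python3 -c "
from h import *
to([.55,-.2,.33],ori(-1.7))"
```

```text
xyz [ 0.4906 -0.3559 -0.099 ] rot [-6.000e-02  1.000e-02  1.475e+01] rows 14.7
```

Emit:
apply_moves(increments=[{"x":0.491,"y":-0.356,"z":-0.099,"rz":14.75},{"x":0.491,"y":-0.356,"z":-0.099,"rz":14.75},{"x":0.491,"y":-0.356,"z":-0.099,"rz":14.75},{"x":0.491,"y":-0.356,"z":-0.099,"rz":14.75},{"x":0.491,"y":-0.356,"z":-0.099,"rz":14.75},{"x":0.491,"y":-0.356,"z":-0.099,"rz":14.75},{"x":0.491,"y":-0.356,"z":-0.099,"rz":14.75},{"x":0.491,"y":-0.356,"z":-0.099,"rz":14.75},{"x":0.491,"y":-0.356,"z":-0.099,"rz":14.75},{"x":0.491,"y":-0.356,"z":-0.099,"rz":14.75},{"x":0.491,"y":-0.356,"z":-0.099,"rz":14.75},{"x":0.491,"y":-0.356,"z":-0.099,"rz":14.75}])

```text
validation failed for argument at $.in...
```

```bash
python3 -c "
from h import *
to([.55,-.2,.33],ori(-1.7)); print(telemetry.observe()['clock'])"
```

```text
xyz [ 0.4906 -0.3559 -0.099 ] rot [-6.000e-02  1.000e-02  1.475e+01] rows 14.7
0.1
```

Emit:
apply_moves(increments=[{"rx":0,"ry":0,"rz":14.75,"x":0.491,"y":-0.356,"z":-0.099,"fingers":0.085},{"rx":0,"ry":0,"rz":14.75,"x":0.491,"y":-0.356,"z":-0.099,"fingers":0.085},{"rx":0,"ry":0,"rz":14.75,"x":0.491,"y":-0.356,"z":-0.099,"fingers":0.085},{"rx":0,"ry":0,"rz":14.75,"x":0.491,"y":-0.356,"z":-0.099,"fingers":0.085},{"rx":0,"ry":0,"rz":14.75,"x":0.491,"y":-0.356,"z":-0.099,"fingers":0.085},{"rx":0,"ry":0,"rz":14.75,"x":0.491,"y":-0.356,"z":-0.099,"fingers":0.085},{"rx":0,"ry":0,"rz":14.75,"x":0.491,"y":-0.356,"z":-0.099,"fingers":0.085},{"rx":0,"ry":0,"rz":14.75,"x":0.491,"y":-0.356,"z":-0.099,"fingers":0.085},{"rx":0,"ry":0,"rz":14.75,"x":0.491,"y":-0.356,"z":-0.099,"fingers":0.085},{"rx":0,"ry":0,"rz":14.75,"x":0.491,"y":-0.356,"z":-0.099,"fingers":0.085},{"rx":0,"ry":0,"rz":14.75,"x":0.491,"y":-0.356,"z":-0.099,"fingers":0.085},{"rx":0,"ry":0,"rz":14.75,"x":0.491,"y":-0.356,"z":-0.099,"fingers":0.085}])

```text
clock: 1.1
tool_pos: [0.477, -0.2833, 0.3121]
orientation: [3.141, -0.047, -0.0]
wrist_force: [0.2, -0.0, 0.4]
opening: 0.0851
```

```bash
python3 -c "
from h import *
to([.55,-.2,.33],ori(-1.7)); print(telemetry.observe()['clock'])"
```

```text
xyz [ 0.0705 -0.0854 -0.0179] rot [ 0.  0. -0.] rows 2.7
1.1
```

Emit:
apply_moves(increments=[{"rx":0,"ry":0,"rz":0,"x":0.07,"y":-0.085,"z":-0.018,"fingers":0.085},{"rx":0,"ry":0,"rz":0,"x":0.07,"y":-0.085,"z":-0.018,"fingers":0.085},{"rx":0,"ry":0,"rz":0,"x":0.07,"y":-0.085,"z":-0.018,"fingers":0.085},{"rx":0,"ry":0,"rz":0,"x":0.07,"y":-0.085,"z":-0.018,"fingers":0.085},{"rx":0,"ry":0,"rz":0,"x":0.07,"y":-0.085,"z":-0.018,"fingers":0.085}])

```text
clock: 1.52
tool_pos: [0.5493, -0.2012, 0.3294]
orientation: [-3.141, 0.043, 0.001]
wrist_force: [0.4, -0.8, -0.5]
opening: 0.085
```

```bash
cat > snap.py <<'E'
from h import *; import sys,pickle
n=sys.argv[1]; m=camera_model("wrist"); im=camera("wrist")[:,:,::-1]; cv2.imwrite(f"pics/{n}.png",im); pickle.dump(m,open(f"pics/{n}.pkl","wb"))
print(telemetry.observe()["clock"],pose()[0].round(4))
E
python3 snap.py w1; python3 -c "
from h import *
import pickle
m=pickle.load(open('pics/w1.pkl','rb'));im=cv2.imread('pics/w1.png')
P=R.from_euler('z',-1.67,degrees=True).apply(np.array([[-140,95,70],[-82,95,70],[-82,-95,70],[130,95,58],[130,-95,58]])/1e3)+[.5826,-.1999,0]
print(proj(m,P).round(0).tolist())
to([.62,-.12,.33],ori(-1.7))"
```

```text
1.5667 [ 0.5487 -0.2021  0.3294]
[[246.0, 244.0], [244.0, 202.0], [394.0, 202.0], [235.0, 20.0], [402.0, 20.0]]
xyz [ 0.0689 -0.0841 -0.0007] rot [-0.    0.05  0.06] rows 2.6
```

View pics/w1.png

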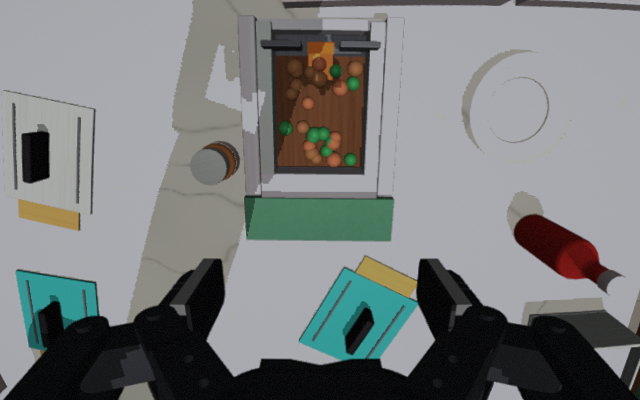

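Wrist view w1 shows the green lip spanning (245,197) to (393,240), the dark end walls at (283,43) and (360,45), the catch at (320,50), and the steel lid at left (45,150). Next is a second wrist view from between the well and the lid.

Emit:
apply_moves(increments=[{"rx":0,"ry":0,"rz":0,"x":0.03,"y":-0.2,"z":0,"fingers":0.085},{"rx":0,"ry":0,"rz":0,"x":0.03,"y":-0.2,"z":0,"fingers":0.085},{"rx":0,"ry":0,"rz":0,"x":0.03,"y":-0.2,"z":0,"fingers":0.085},{"rx":0,"ry":0,"rz":0,"x":0.03,"y":-0.2,"z":0,"fingers":0.085},{"rx":0,"ry":0,"rz":0,"x":0.03,"y":-0.2,"z":0,"fingers":0.085},{"rx":0,"ry":0,"rz":0,"x":0.03,"y":-0.2,"z":0,"fingers":0.085},{"rx":0,"ry":0,"rz":0,"x":0.03,"y":-0.2,"z":0,"fingers":0.085}])

```text
clock: 2.15
tool_pos: [0.5843, -0.003, 0.3295]
orientation: [3.141, -0.045, -0.001]
wrist_force: [0.4, 0.1, -0.1]
opening: 0.0851
```

```bash
python3 snap.py w2; python3 -c "
from h import *
import pickle
m=pickle.load(open('pics/w2.pkl','rb'))
P=R.from_euler('z',-1.67,degrees=True).apply(np.array([[-140,95,70],[-82,95,70],[-82,-95,70],[130,95,58],[130,-95,58]])/1e3)+[.5826,-.1999,0]
Q=R.from_euler('z',-14.2,degrees=True).apply(np.array([[-112,0,0],[80,70,6],[80,-70,6]])/1e3)+[.5636,.1984,0]
print(proj(m,np.vstack([P,Q])).round(0).tolist())
a=cv2.imread('pics/w1.png')[10:110,230:410]; b=cv2.imread('pics/w2.png')
cv2.imwrite('pics/crop1.png',np.vstack([cv2.resize(cv2.imread('pics/w1.png')[10:90,230:410],(720,320),interpolation=cv2.INTER_CUBIC),]))
"
```

```text
2.2 [ 0.5843 -0.004   0.3296]
[[396.0, 264.0], [399.0, 224.0], [541.0, 223.0], [409.0, 48.0], [565.0, 53.0], [176.0, 242.0], [138.0, 108.0], [237.0, 129.0]]
```

View pics/w2.png

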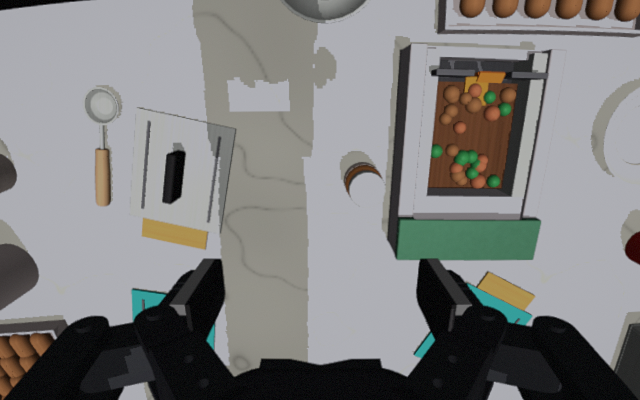

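w2 shows the lid at (180,175), tongue (175,233), and the well lip at (397..540, 219..260). I'll enlarge both well views side by side, with the lid views beneath.

```bash
python3 -c "
import cv2,numpy as np
a=cv2.imread('pics/w1.png');b=cv2.imread('pics/w2.png')
c=lambda i,x,y,w,h,k:cv2.resize(i[y:y+h,x:x+w],None,fx=k,fy=k,interpolation=cv2.INTER_CUBIC)
top=np.hstack([c(a,235,10,160,60,2.5),c(b,405,40,160,60,2.5)])
mid=np.hstack([c(a,235,190,160,60,2.5),c(b,390,210,160,60,2.5)])
L=np.hstack([c(a,0,85,100,150,2),c(b,125,100,120,150,2),np.zeros((300,360,3),np.uint8)])
cv2.imwrite('pics/crop1.png',np.vstack([top,mid,L]))"
```

```text
(no output)
```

View pics/crop1.png

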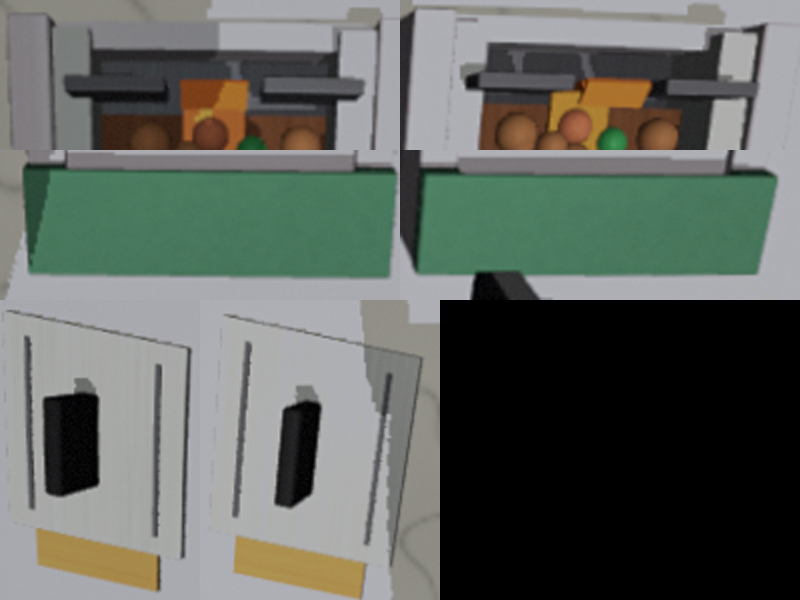

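```bash
cat > fit2.py <<'E'
from h import *; import pickle
from scipy.optimize import least_squares
m1,m2=[pickle.load(open(f'pics/w{i}.pkl','rb')) for i in (1,2)]
a=lambda u,v:(235+u/2.5,190+(v-150)/2.5); b=lambda u,v:(390+(u-400)/2.5,210+(v-150)/2.5)
c=lambda u,v:(u/2,85+(v-300)/2); d=lambda u,v:(125+(u-200)/2,100+(v-300)/2)
def fit(name,rows,x0):
    M=np.array([r[0] for r in rows])/1e3
    f=lambda p:np.concatenate([proj(m,R.from_euler('z',p[3]).apply(M)+p[:3])-[r[k] for r in rows] for k,m in((1,m1),(2,m2))]).ravel()
    s=least_squares(f,x0,loss='soft_l1'); print(name,s.x[:3].round(4),np.degrees(s.x[3]).round(2)); print(f(s.x).reshape(2,-1,2).round(1).tolist())
    g=lambda q:f([q[0],q[1],0,q[2]]); s=least_squares(g,[x0[0],x0[1],0],loss='soft_l1'); print(' z=0:',s.x[:2].round(4),np.degrees(s.x[2]).round(2),'rms',np.sqrt((s.fun**2).mean()).round(2))
fit("well",[((-82,95,70),a(27,168),b(423,172)),((-82,-95,70),a(397,172),b(777,176)),((-140,-95,70),a(390,276),b(757,273)),((-140,95,70),a(30,272),b(416,272))],[.58,-.2,0,0])
fit("lid",[((-112,50,4),c(37,567),d(234,570)),((-112,-50,4),c(159,591),d(362,598)),((80,70,6),c(5,310),d(225,315)),((80,-70,6),c(189,348),d(422,357)),((-80,-70,6),c(183,557),d(390,567)),((-80,70,6),c(10,522),d(212,530))],[.56,.2,0,0])
g1=cv2.imread('pics/w1.png');g2=cv2.imread('pics/w2.png')
for n,g,x,y in(("w1L",g1,280,34),("w1R",g1,362,34),("w2L",g2,450,62),("w2R",g2,530,62)): print(n,y,g[y:y+20,x-3:x+4].mean((1,2)).round(0).astype(int).tolist())
W=lambda x,y,z:R.from_euler('z',-1.7,degrees=True).apply([x,y,z])+[.585,-.2,0]
for z in(.072,.058): print(z,[proj(m,W(.0915,yy,z)).round(1).tolist() for m in(m1,m2) for yy in(.045,-.045)])
E
python3 fit2.py
```

```text
well [ 0.5869 -0.2022 -0.0038] -2.27
[[[-0.9, -0.3], [0.6, -0.1], [-0.1, 0.3], [0.3, 0.2]], [[0.8, -0.1], [-0.1, -0.6], [-0.8, 0.1], [-0.0, 0.4]]]
 z=0: [ 0.5883 -0.2012] -2.27 rms 0.83
lid [ 0.5645  0.1998 -0.0007] -14.23
[[[1.3, -1.6], [-0.1, 0.0], [-0.2, -0.1], [-0.2, -0.1], [-0.4, 1.3], [1.0, -0.4]], [[0.3, 0.8], [-0.3, 0.2], [-0.6, -0.2], [0.2, 0.2], [0.7, 0.2], [-1.0, -0.5]]]
 z=0: [0.5647 0.1993] -14.23 rms 0.66
w1L 34 [48, 58, 59, 59, 59, 50, 54, 58, 59, 58, 59, 62, 34, 15, 16, 15, 27, 52, 60, 60]
w1R 34 [54, 54, 57, 58, 58, 56, 50, 80, 92, 93, 93, 96, 99, 59, 28, 26, 27, 36, 61, 64]
w2L 62 [78, 76, 77, 75, 72, 71, 64, 81, 92, 92, 92, 94, 92, 46, 28, 50, 55, 56, 56, 59]
w2R 62 [58, 60, 60, 63, 68, 72, 72, 70, 60, 60, 79, 89, 89, 88, 91, 87, 44, 52, 103, 111]
0.072 [[[278.5, 51.7]], [[359.1, 51.9]], [[452.9, 80.3]], [[528.0, 82.2]]]
0.058 [[[280.0, 53.4]], [[357.7, 53.6]], [[448.4, 81.0]], [[521.2, 82.8]]]
```

```bash
cat >> fit2.py <<'E'
print('---')
for yaw,ox,oz in((-2.27,.5869,-.0038),(-2.27,.5883,0),(-2.0,.5865,-.0038)):
    for m,uv in((m1,(280,46.2)),(m1,(362,47.0)),(m2,(450,75.1)),(m2,(530,77.9))):
        p=onz(m,uv,.072+oz)-[ox,-.202,0]; print(yaw,oz,(1e3*R.from_euler('z',-yaw,degrees=True).apply(p)).round(1))
E
python3 fit2.py | sed -n '/---/,$p'
python3 -c "
from h import *
to([.5646,.1995,.12],ori(-14.2))"
```

```text
---
-2.27 -0.0038 [95.4 46.5 68.2]
-2.27 -0.0038 [ 95.7 -45.6  68.2]
-2.27 -0.0038 [95.  50.4 68.2]
-2.27 -0.0038 [ 95.2 -46.1  68.2]
-2.27 0 [93.4 46.  72. ]
-2.27 0 [ 93.7 -45.3  72. ]
-2.27 0 [93.3 51.7 72. ]
-2.27 0 [ 93.5 -43.8  72. ]
-2.0 -0.0038 [96.  46.1 68.2]
-2.0 -0.0038 [ 95.9 -46.1  68.2]
-2.0 -0.0038 [95.6 49.9 68.2]
-2.0 -0.0038 [ 95.4 -46.5  68.2]
xyz [-0.0257 -0.2029  0.2095] rot [ 0.02  0.02 12.49] rows 7.0
```

Emit:
apply_moves(increments=[{"rx":0,"ry":0,"rz":12.5,"x":-0.026,"y":-0.203,"z":0.21,"fingers":0.085},{"rx":0,"ry":0,"rz":12.5,"x":-0.026,"y":-0.203,"z":0.21,"fingers":0.085},{"rx":0,"ry":0,"rz":12.5,"x":-0.026,"y":-0.203,"z":0.21,"fingers":0.085},{"rx":0,"ry":0,"rz":12.5,"x":-0.026,"y":-0.203,"z":0.21,"fingers":0.085},{"rx":0,"ry":0,"rz":12.5,"x":-0.026,"y":-0.203,"z":0.21,"fingers":0.085},{"rx":0,"ry":0,"rz":12.5,"x":-0.026,"y":-0.203,"z":0.21,"fingers":0.085},{"rx":0,"ry":0,"rz":12.5,"x":-0.026,"y":-0.203,"z":0.21,"fingers":0.085},{"rx":0,"ry":0,"rz":12.5,"x":-0.026,"y":-0.203,"z":0.21,"fingers":0.085},{"rx":0,"ry":0,"rz":12.5,"x":-0.026,"y":-0.203,"z":0.21,"fingers":0.085},{"rx":0,"ry":0,"rz":12.5,"x":-0.026,"y":-0.203,"z":0.21,"fingers":0.085}])

```text
clock: 3.03
tool_pos: [0.5653, 0.1988, 0.1206]
orientation: [3.117, -0.39, 0.001]
wrist_force: [0.7, -1.0, 0.9]
opening: 0.0849
```

```bash
python3 snap.py w3; python3 -c "
from h import *
import pickle
m=pickle.load(open('pics/w3.pkl','rb'));im=cv2.imread('pics/w3.png')
Q=R.from_euler('z',-14.23,degrees=True).apply(np.array([[-35,7,44],[35,7,44],[35,-7,44],[-35,-7,44],[0,0,44],[80,70,6],[80,-70,6],[-80,-70,6]])/1e3)+[.5646,.1995,0]
for u,v in proj(m,Q): cv2.circle(im,(int(round(u)),int(round(v))),2,(0,0,255),-1)
cv2.imwrite('pics/w3o.png',im)
to([.5646,.1995,.011],ori(-14.2))"
```

```text
3.0833 [0.5656 0.1988 0.1213]
xyz [-0.0013 -0.0004  0.1103] rot [-0.03 -0.09 -0.1 ] rows 2.6
```

View pics/w3o.png

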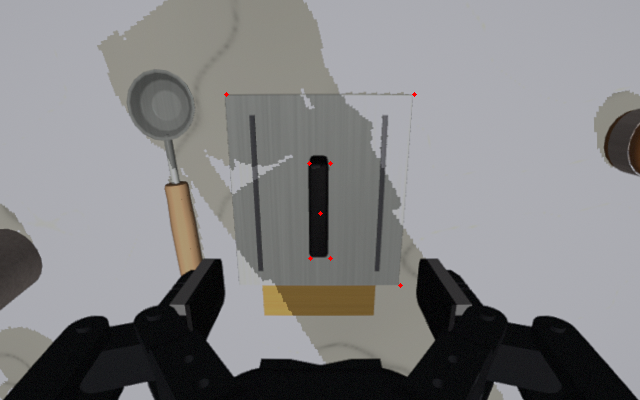

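The overlaid lid model falls on the plate corners within 1 px and the bar within 2 px, and the spoon is clear of the fingers. I'll descend and grip.

Emit:
apply_moves(increments=[{"rx":0,"ry":0,"rz":0,"x":-0.001,"y":0,"z":0.04,"fingers":0.085},{"rx":0,"ry":0,"rz":0,"x":-0.001,"y":0,"z":0.075,"fingers":0.085},{"rx":0,"ry":0,"rz":0,"x":-0.001,"y":0,"z":0.1,"fingers":0.085},{"rx":0,"ry":0,"rz":0,"x":-0.001,"y":0,"z":0.11,"fingers":0.085},{"rx":0,"ry":0,"rz":0,"x":-0.001,"y":0,"z":0.11,"fingers":0.05},{"rx":0,"ry":0,"rz":0,"x":-0.001,"y":0,"z":0.11,"fingers":0.02},{"rx":0,"ry":0,"rz":0,"x":-0.001,"y":0,"z":0.11,"fingers":0.0},{"rx":0,"ry":0,"rz":0,"x":-0.001,"y":0,"z":0.11,"fingers":0.0},{"rx":0,"ry":0,"rz":0,"x":-0.001,"y":0,"z":0.11,"fingers":0.0},{"rx":0,"ry":0,"rz":0,"x":-0.001,"y":0,"z":0.11,"fingers":0.0},{"rx":0,"ry":0,"rz":0,"x":-0.001,"y":0,"z":0.11,"fingers":0.0},{"rx":0,"ry":0,"rz":0,"x":-0.001,"y":0,"z":0.11,"fingers":0.0}])

```text
clock: 4.08
tool_pos: [0.5643, 0.2008, 0.0112]
orientation: [-3.117, 0.388, -0.003]
wrist_force: [-2.3, -1.4, 6.4]
opening: 0.0133
```

```bash
python3 -c "
from h import *
s=telemetry.observe(); print(pose()[0].round(4),np.degrees(pose()[1].as_euler('zyx')).round(2),s['opening'],s['wrist_force'],s['ft_torque'])
for m,p in (('lift',[.5646,.1995,.15]),):to(p,ori(-14.2))"
```

```text
[0.5643 0.2008 0.0112] [ 1.4190e+01  9.0000e-02 -1.7998e+02] 0.013319912489005294 [-2.31871809 -1.41636411  6.37969436] [-0.28514378  0.21234372 -0.0123415 ]
xyz [ 0.0009  0.0011 -0.1388] rot [-0.04 -0.09  0.01] rows 3.3
```

Emit:
apply_moves(increments=[{"rx":0,"ry":0,"rz":0,"x":0,"y":0,"z":-0.01,"fingers":0.0},{"rx":0,"ry":0,"rz":0,"x":0,"y":0,"z":-0.03,"fingers":0.0},{"rx":0,"ry":0,"rz":0,"x":0,"y":0,"z":-0.06,"fingers":0.0},{"rx":0,"ry":0,"rz":0,"x":0,"y":0,"z":-0.1,"fingers":0.0},{"rx":0,"ry":0,"rz":0,"x":0,"y":0,"z":-0.135,"fingers":0.0},{"rx":0,"ry":0,"rz":0,"x":0,"y":0,"z":-0.16,"fingers":0.0},{"rx":0,"ry":0,"rz":0,"x":0,"y":0,"z":-0.16,"fingers":0.0},{"rx":0,"ry":0,"rz":0,"x":0,"y":0,"z":-0.16,"fingers":0.0}])

```text
clock: 4.75
tool_pos: [0.564, 0.2008, 0.1715]
orientation: [-3.117, 0.388, -0.004]
wrist_force: [-0.2, -0.0, -4.7]
opening: 0.0133
```

```bash
cat >> h.py <<'E'
YAW=-2.2; WO=np.array([.5869,-.2018,0]); TIP=np.array([-.1115,0,-.011])
def tgt(xt,zt,th,yt=0):
    Rw=R.from_euler('z',YAW,degrees=True); Rl=Rw*R.from_euler('y',-th,degrees=True)
    return WO+Rw.apply([xt,yt,zt])-Rl.apply(TIP), ori(YAW,th)
def tip():
    p,r=pose(); Rl=r*R.from_euler('x',180,degrees=True); Rw=R.from_euler('z',YAW,degrees=True)
    t=Rw.inv().apply(p+Rl.apply(TIP)-WO); e=(Rw.inv()*Rl).as_euler('zyx',degrees=True); s=telemetry.observe()
    print("clk",round(s["clock"],2),"tip mm",(1e3*t).round(2),"yaw/tilt/roll",[round(e[0],2),round(-e[1],2),round(e[2],2)],"F(well)",Rw.inv().apply(s["wrist_force"]).round(2),"M",np.round(s["ft_torque"],2),"op",round(s["opening"],4))
E
python3 -c "
from h import *
tip(); to(*tgt(-.050,.125,10))"
```

```text
clk 4.75 tip mm [-147.43  424.63  160.28] yaw/tilt/roll [np.float64(-11.99), np.float64(0.13), np.float64(0.05)] F(well) [-0.23 -0.02 -4.72] M [-0.02  0.03  0.04] op 0.0133
xyz [0.1775 0.3727 0.0162] rot [  0.99   9.84 -11.96] rows 9.9
```

Emit:
apply_moves(increments=[{"rx":0.04,"ry":0.4,"rz":-0.5,"x":0.007,"y":0.015,"z":0.0,"fingers":0.0},{"rx":0.15,"ry":1.5,"rz":-1.8,"x":0.025,"y":0.05,"z":0.0,"fingers":0.0},{"rx":0.25,"ry":2.5,"rz":-3,"x":0.042,"y":0.088,"z":0.003,"fingers":0.0},{"rx":0.35,"ry":3.5,"rz":-4.2,"x":0.06,"y":0.126,"z":0.005,"fingers":0.0},{"rx":0.45,"ry":4.5,"rz":-5.4,"x":0.078,"y":0.164,"z":0.007,"fingers":0.0},{"rx":0.55,"ry":5.5,"rz":-6.6,"x":0.096,"y":0.202,"z":0.009,"fingers":0.0},{"rx":0.65,"ry":6.5,"rz":-7.8,"x":0.114,"y":0.24,"z":0.011,"fingers":0.0},{"rx":0.75,"ry":7.5,"rz":-9,"x":0.132,"y":0.278,"z":0.013,"fingers":0.0},{"rx":0.85,"ry":8.4,"rz":-10.2,"x":0.15,"y":0.316,"z":0.015,"fingers":0.0},{"rx":0.95,"ry":9.3,"rz":-11.2,"x":0.167,"y":0.35,"z":0.016,"fingers":0.0},{"rx":0.99,"ry":9.84,"rz":-11.96,"x":0.1775,"y":0.3727,"z":0.0162,"fingers":0.0},{"rx":0.99,"ry":9.84,"rz":-11.96,"x":0.1775,"y":0.3727,"z":0.0162,"fingers":0.0}])

```text
clock: 5.75
tool_pos: [0.6434, -0.2085, 0.1507]
orientation: [3.125, -0.065, 0.265]
wrist_force: [0.2, 0.4, -4.5]
opening: 0.0131
```

```bash
python3 snap.py w4; python3 -c "
from h import *
tip(); to(*tgt(-.055,.060,10))
im=camera('side'); cv2.imwrite('pics/s1.png',im[:,:,::-1])"
```

```text
5.8 [ 0.6432 -0.2063  0.1508]
clk 5.8 tip mm [-51.62  -2.03 121.27] yaw/tilt/roll [np.float64(-0.18), np.float64(9.66), np.float64(-0.01)] F(well) [-0.03  0.4  -4.56] M [ 0.04  0.17 -0.01] op 0.0133
xyz [-0.0137 -0.0023  0.0592] rot [ 0.01  0.34 -0.17] rows 1.5
```

Emit:
apply_moves(increments=[{"rx":0,"ry":0.2,"rz":-0.1,"x":-0.005,"y":-0.001,"z":0.02,"fingers":0.0},{"rx":0,"ry":0.34,"rz":-0.17,"x":-0.011,"y":-0.0023,"z":0.045,"fingers":0.0},{"rx":0,"ry":0.34,"rz":-0.17,"x":-0.0137,"y":-0.0023,"z":0.059,"fingers":0.0},{"rx":0,"ry":0.34,"rz":-0.17,"x":-0.0137,"y":-0.0023,"z":0.059,"fingers":0.0},{"rx":0,"ry":0.34,"rz":-0.17,"x":-0.0137,"y":-0.0023,"z":0.059,"fingers":0.0},{"rx":0,"ry":0.34,"rz":-0.17,"x":-0.0137,"y":-0.0023,"z":0.059,"fingers":0.0}])

```text
clock: 6.35
tool_pos: [0.6416, -0.2015, 0.0944]
orientation: [3.124, -0.055, 0.281]
wrist_force: [-0.0, 0.4, -3.0]
opening: 0.0127
```

```bash
python3 snap.py w5; python3 -c "
from h import *
import pickle
tip(); to(*tgt(-.055,.060,10))
m=pickle.load(open('pics/w5.pkl','rb'));im=cv2.imread('pics/w5.png')
p,r=pose();Rl=r*R.from_euler('x',180,degrees=True)
def dot(P,c):
  for u,v in proj(m,P): cv2.circle(im,(int(round(u)),int(round(v))),2,c,-1)
dot(p+Rl.apply(np.array([[-112,50,4],[-112,-50,4],[-80,70,6],[-80,-70,6],[80,70,6],[80,-70,6]])/1e3-[.0005,0,.011]),(0,0,255))
dot(WO+R.from_euler('z',YAW,degrees=True).apply(np.array([[-82,95,70],[-82,-95,70],[-140,95,70],[-140,-95,70],[96,45,72],[96,-45,72]])/1e3),(255,0,255))
cv2.imwrite('pics/w5o.png',im)"
```

```text
6.4 [ 0.6418 -0.2017  0.0949]
clk 6.4 tip mm [-52.91   1.8   64.08] yaw/tilt/roll [np.float64(0.18), np.float64(10.31), np.float64(-0.07)] F(well) [ 0.28 -0.11 -3.34] M [0.06 0.19 0.01] op 0.0132
xyz [-0.0027  0.0022  0.0042] rot [ 0.07 -0.31  0.19] rows 0.1
```

View pics/w5o.png

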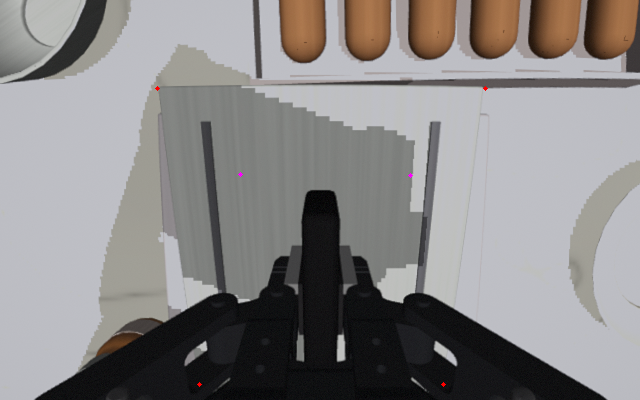

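The lid corner dots match, and the lid lies centred on the housing (sides at u=160 and 487 against the lid's 157 and 485). I'll settle the arm before measuring.

Emit:
apply_moves(increments=[{"rx":0,"ry":0,"rz":0,"x":0,"y":0,"z":0,"fingers":0},{"rx":0,"ry":0,"rz":0,"x":0,"y":0,"z":0,"fingers":0},{"rx":0,"ry":0,"rz":0,"x":0,"y":0,"z":0,"fingers":0},{"rx":0,"ry":0,"rz":0,"x":0,"y":0,"z":0,"fingers":0},{"rx":0,"ry":0,"rz":0,"x":0,"y":0,"z":0,"fingers":0},{"rx":0,"ry":0,"rz":0,"x":0,"y":0,"z":0,"fingers":0}])

```text
clock: 6.9
tool_pos: [0.641, -0.2018, 0.0932]
orientation: [3.124, -0.056, 0.279]
wrist_force: [0.2, -0.5, -3.5]
opening: 0.0133
```

```bash
python3 -c "
from h import *
tip(); to(*tgt(-.065,.056,10))"
```

```text
clk 6.9 tip mm [-53.7    1.72  62.63] yaw/tilt/roll [np.float64(0.16), np.float64(10.21), np.float64(-0.05)] F(well) [ 0.25 -0.49 -3.48] M [-0.02  0.22  0.01] op 0.0133
xyz [-0.0123  0.002   0.0049] rot [ 0.05 -0.21  0.16] rows 0.3
```

Emit:
apply_moves(increments=[{"rx":0,"ry":-0.1,"rz":0.1,"x":-0.006,"y":0.001,"z":0.003,"fingers":0},{"rx":0,"ry":-0.2,"rz":0.15,"x":-0.0123,"y":0.0015,"z":0.0049,"fingers":0},{"rx":0,"ry":-0.2,"rz":0.15,"x":-0.0123,"y":0.0015,"z":0.0049,"fingers":0},{"rx":0,"ry":-0.2,"rz":0.15,"x":-0.0123,"y":0.0015,"z":0.0049,"fingers":0},{"rx":0,"ry":-0.2,"rz":0.15,"x":-0.0123,"y":0.0015,"z":0.0049,"fingers":0},{"rx":0,"ry":-0.2,"rz":0.15,"x":-0.0123,"y":0.0015,"z":0.0049,"fingers":0}])

```text
clock: 7.4
tool_pos: [0.6299, -0.2029, 0.0864]
orientation: [3.125, -0.06, 0.274]
wrist_force: [-0.2, -0.2, -3.7]
opening: 0.0133
```

```bash
python3 -c "
from h import *
tip(); to(*tgt(-.065,.056,10)); to(*tgt(-.087,.055,10)); cv2.imwrite('pics/s2.png',camera('side')[:,:,::-1])
im=cv2.imread('pics/s2.png')[125:225,290:420]; cv2.imwrite('pics/s2c.png',cv2.resize(im,None,fx=6,fy=6,interpolation=cv2.INTER_CUBIC))"
```

```text
clk 7.4 tip mm [-64.86   0.47  56.14] yaw/tilt/roll [np.float64(0.01), np.float64(10.03), np.float64(-0.05)] F(well) [-0.16 -0.16 -3.73] M [0.02 0.18 0.  ] op 0.0133
xyz [-0.0002  0.0005  0.0002] rot [ 0.05 -0.03  0.02] rows 0.0
xyz [-0.022   0.0005 -0.0027] rot [ 0.05 -0.03  0.02] rows 0.5
```

View pics/s2c.png

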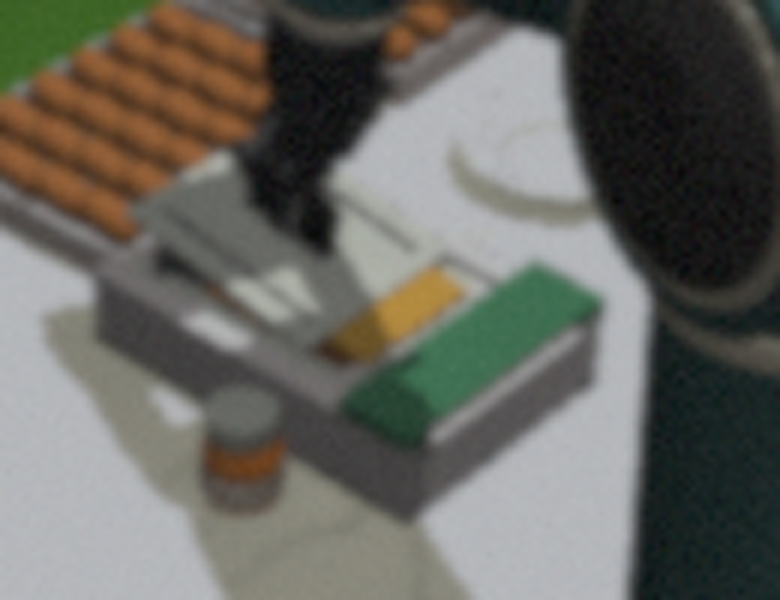

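The tongue sits just in front of the lip, level with the gap and square to it. I'll slip it in to x=-90, short of the nearest possible stop (-92).

Emit:
apply_moves(increments=[{"rx":0,"ry":0,"rz":0,"x":-0.005,"y":0,"z":-0.0006,"fingers":0},{"rx":0,"ry":0,"rz":0,"x":-0.01,"y":0,"z":-0.0012,"fingers":0},{"rx":0,"ry":0,"rz":0,"x":-0.015,"y":0,"z":-0.0018,"fingers":0},{"rx":0,"ry":0,"rz":0,"x":-0.02,"y":0,"z":-0.0024,"fingers":0},{"rx":0,"ry":0,"rz":0,"x":-0.024,"y":0.0005,"z":-0.003,"fingers":0},{"rx":0,"ry":0,"rz":0,"x":-0.024,"y":0.0005,"z":-0.003,"fingers":0},{"rx":0,"ry":0,"rz":0,"x":-0.024,"y":0.0005,"z":-0.003,"fingers":0},{"rx":0,"ry":0,"rz":0,"x":-0.024,"y":0.0005,"z":-0.003,"fingers":0},{"rx":0,"ry":0,"rz":0,"x":-0.024,"y":0.0005,"z":-0.003,"fingers":0}])

```text
clock: 8.2
tool_pos: [0.6058, -0.2025, 0.085]
orientation: [3.125, -0.06, 0.274]
wrist_force: [-0.5, -0.2, -5.2]
opening: 0.0133
```

```bash
python3 -c "
from h import *
tip(); to(*tgt(-.093,.054,10))"
```

```text
clk 8.2 tip mm [-8.901e+01 -1.000e-02  5.479e+01] yaw/tilt/roll [np.float64(0.01), np.float64(10.02), np.float64(-0.04)] F(well) [-0.49 -0.19 -5.2 ] M [0.   0.18 0.05] op 0.0133
xyz [-0.0041  0.      0.0001] rot [ 0.04 -0.02  0.02] rows 0.1
```

Emit:
apply_moves(increments=[{"rx":0,"ry":0,"rz":0,"x":-0.0015,"y":0,"z":0.0004,"fingers":0},{"rx":0,"ry":0,"rz":0,"x":-0.0032,"y":0,"z":0.0008,"fingers":0},{"rx":0,"ry":0,"rz":0,"x":-0.0032,"y":0,"z":0.0008,"fingers":0},{"rx":0,"ry":0,"rz":0,"x":-0.0032,"y":0,"z":0.0008,"fingers":0}])

```text
clock: 8.53
tool_pos: [0.6025, -0.2023, 0.0835]
orientation: [3.125, -0.06, 0.274]
wrist_force: [0.1, 0.1, -4.0]
opening: 0.0132
```

```bash
python3 -c "
from h import *
tip()"
```

```text
clk 8.53 tip mm [-9.228e+01  2.000e-02  5.333e+01] yaw/tilt/roll [np.float64(0.01), np.float64(10.01), np.float64(-0.04)] F(well) [ 0.09  0.12 -3.99] M [ 0.02  0.2  -0.  ] op 0.0132
```

Emit:
apply_moves(increments=[{"rx":0,"ry":0,"rz":0,"x":-0.001,"y":0,"z":-0.0002,"fingers":0},{"rx":0,"ry":0,"rz":0,"x":-0.002,"y":0,"z":-0.0003,"fingers":0},{"rx":0,"ry":0,"rz":0,"x":-0.002,"y":0,"z":-0.0003,"fingers":0}])

```text
clock: 8.78
tool_pos: [0.6004, -0.2023, 0.0836]
orientation: [3.125, -0.06, 0.274]
wrist_force: [-1.6, -0.2, -3.0]
opening: 0.0135
```

```bash
python3 -c "
from h import *
tip()"
```

```text
clk 8.78 tip mm [-9.437e+01  2.000e-02  5.335e+01] yaw/tilt/roll [np.float64(0.01), np.float64(10.01), np.float64(-0.04)] F(well) [-1.59 -0.26 -2.95] M [-0.    0.16 -0.07] op 0.0135
```

Emit:
apply_moves(increments=[{"rx":0,"ry":0,"rz":0,"x":-0.0005,"y":0,"z":-0.0001,"fingers":0},{"rx":0,"ry":0,"rz":0,"x":-0.001,"y":0,"z":-0.0002,"fingers":0},{"rx":0,"ry":0,"rz":0,"x":-0.001,"y":0,"z":-0.0002,"fingers":0}])

```text
clock: 9.03
tool_pos: [0.5995, -0.2022, 0.0836]
orientation: [3.125, -0.06, 0.274]
wrist_force: [0.0, 0.4, -2.9]
opening: 0.0133
```

```bash
python3 -c "
from h import *
tip()"
```

```text
clk 9.03 tip mm [-9.531e+01 -1.000e-02  5.340e+01] yaw/tilt/roll [np.float64(0.01), np.float64(10.01), np.float64(-0.04)] F(well) [ 0.03  0.37 -2.85] M [ 0.01  0.2  -0.04] op 0.0133
```

Emit:
apply_moves(increments=[{"rx":0,"ry":0,"rz":0,"x":-0.0005,"y":0,"z":-0.0001,"fingers":0},{"rx":0,"ry":0,"rz":0,"x":-0.001,"y":0,"z":-0.0002,"fingers":0},{"rx":0,"ry":0,"rz":0,"x":-0.001,"y":0,"z":-0.0002,"fingers":0}])

```text
clock: 9.28
tool_pos: [0.5984, -0.2022, 0.0836]
orientation: [3.125, -0.06, 0.274]
wrist_force: [-0.7, -0.5, -4.1]
opening: 0.0132
```

```bash
python3 -c "
from h import *
tip()"
```

```text
clk 9.28 tip mm [-96.36  -0.    53.37] yaw/tilt/roll [np.float64(0.01), np.float64(10.01), np.float64(-0.04)] F(well) [-0.65 -0.5  -4.13] M [-0.02  0.15 -0.01] op 0.0132
```

Emit:
apply_moves(increments=[{"rx":0,"ry":0,"rz":0,"x":-0.0005,"y":0,"z":-0.0001,"fingers":0},{"rx":0,"ry":0,"rz":0,"x":-0.001,"y":0,"z":-0.0002,"fingers":0},{"rx":0,"ry":0,"rz":0,"x":-0.001,"y":0,"z":-0.0002,"fingers":0}])

```text
clock: 9.53
tool_pos: [0.5974, -0.2022, 0.0836]
orientation: [3.125, -0.06, 0.274]
wrist_force: [-0.2, 0.1, -3.8]
opening: 0.0135
```

```bash
python3 -c "
from h import *
tip()"
```

```text
clk 9.53 tip mm [-9.737e+01 -2.000e-02  5.340e+01] yaw/tilt/roll [np.float64(0.01), np.float64(10.01), np.float64(-0.04)] F(well) [-0.19  0.06 -3.77] M [0.03 0.17 0.07] op 0.0135
```

Emit:
apply_moves(increments=[{"rx":0,"ry":0,"rz":0,"x":-0.0005,"y":0,"z":-0.0001,"fingers":0},{"rx":0,"ry":0,"rz":0,"x":-0.001,"y":0,"z":-0.0002,"fingers":0},{"rx":0,"ry":0,"rz":0,"x":-0.001,"y":0,"z":-0.0002,"fingers":0}])

```text
clock: 9.78
tool_pos: [0.5964, -0.2021, 0.0837]
orientation: [3.125, -0.06, 0.274]
wrist_force: [0.1, 0.1, -3.9]
opening: 0.0133
```

```bash
python3 -c "
from h import *
tip()"
```

```text
clk 9.78 tip mm [-98.36  -0.    53.46] yaw/tilt/roll [np.float64(0.01), np.float64(10.01), np.float64(-0.04)] F(well) [ 0.05  0.12 -3.94] M [-0.02  0.21  0.02] op 0.0133
```

Emit:
apply_moves(increments=[{"rx":0,"ry":0,"rz":0,"x":-0.0005,"y":0,"z":-0.0001,"fingers":0},{"rx":0,"ry":0,"rz":0,"x":-0.001,"y":0,"z":-0.0002,"fingers":0},{"rx":0,"ry":0,"rz":0,"x":-0.001,"y":0,"z":-0.0002,"fingers":0}])

```text
clock: 10.03
tool_pos: [0.5955, -0.2021, 0.0838]
orientation: [3.125, -0.06, 0.274]
wrist_force: [0.9, -0.3, -4.2]
opening: 0.0131
```

```bash
python3 -c "
from h import *
tip()"
```

```text
clk 10.03 tip mm [-9.924e+01 -1.000e-02  5.354e+01] yaw/tilt/roll [np.float64(0.01), np.float64(10.03), np.float64(-0.05)] F(well) [ 0.94 -0.23 -4.21] M [0.04 0.05 0.01] op 0.0131
```

The moment My dropped from 0.19 to 0.05 and Fx is up, so this is probably contact. I'll confirm with 0.5 mm more.

Emit:
apply_moves(increments=[{"rx":0,"ry":0,"rz":0,"x":-0.0005,"y":0,"z":-0.0001,"fingers":0},{"rx":0,"ry":0,"rz":0,"x":-0.0005,"y":0,"z":-0.0001,"fingers":0}])

```text
clock: 10.2
tool_pos: [0.5953, -0.2021, 0.0841]
orientation: [3.125, -0.06, 0.276]
wrist_force: [4.7, 0.8, -3.6]
opening: 0.0131
```

```bash
python3 -c "
from h import *
tip()"
```

```text
clk 10.2 tip mm [-9.941e+01 -2.000e-02  5.371e+01] yaw/tilt/roll [np.float64(0.01), np.float64(10.08), np.float64(-0.05)] F(well) [ 4.69  1.02 -3.63] M [ 0.08 -0.64  0.  ] op 0.0131
```

Contact is confirmed at tip x≈-99.3: 4.7 N, under the 6 N slip force and matching the -99 to -101 predicted from the walls. I'll ease off to a light touch and settle.

Emit:
apply_moves(increments=[{"rx":0,"ry":0,"rz":0,"x":0.0008,"y":0,"z":0.0001,"fingers":0},{"rx":0,"ry":0,"rz":0,"x":0.0009,"y":0,"z":0.0005,"fingers":0},{"rx":0,"ry":0,"rz":0,"x":0.0009,"y":0,"z":0.0005,"fingers":0},{"rx":0,"ry":0,"rz":0,"x":0.0009,"y":0,"z":0.0005,"fingers":0}])

```text
clock: 10.53
tool_pos: [0.5957, -0.2021, 0.0831]
orientation: [3.125, -0.06, 0.273]
wrist_force: [-0.5, 0.6, -4.1]
opening: 0.0132
```

```bash
python3 -c "
from h import *
tip()
for th in (8.5,7,6,5,4.5,4,3,2,1,0): print(th,end=' '); to(*tgt(-.0988,.0523,th))"
```

```text
clk 10.53 tip mm [-9.909e+01  1.000e-02  5.296e+01] yaw/tilt/roll [np.float64(0.01), np.float64(9.97), np.float64(-0.04)] F(well) [-0.5   0.57 -4.12] M [-0.03  0.18  0.  ] op 0.0132
8.5 xyz [0.0004 0.     0.0036] rot [ 0.04 -1.47  0.01] rows 0.2
7 xyz [0.0006 0.     0.0065] rot [ 0.04 -2.97  0.01] rows 0.4
6 xyz [0.0007 0.     0.0085] rot [ 0.04 -3.97  0.01] rows 0.6
5 xyz [0.0007 0.     0.0104] rot [ 0.04 -4.97  0.01] rows 0.7
4.5 xyz [0.0007 0.     0.0114] rot [ 0.04 -5.47  0.01] rows 0.8
4 xyz [0.0007 0.     0.0124] rot [ 0.04 -5.97  0.01] rows 0.8
3 xyz [0.0007 0.     0.0143] rot [ 0.04 -6.97  0.01] rows 1.0
2 xyz [0.0006 0.     0.0163] rot [ 0.04 -7.97  0.01] rows 1.1
1 xyz [0.0005 0.     0.0182] rot [ 0.04 -8.97  0.01] rows 1.3
0 xyz [0.0004 0.     0.0202] rot [ 0.04 -9.97  0.01] rows 1.4
```

Emit:
apply_moves(increments=[{"rx":0,"ry":-0.7,"rz":0,"x":0.0003,"y":0,"z":0.0018,"fingers":0},{"rx":0,"ry":-1.47,"rz":0,"x":0.0004,"y":0,"z":0.0036,"fingers":0},{"rx":0,"ry":-2.2,"rz":0,"x":0.0005,"y":0,"z":0.005,"fingers":0},{"rx":0,"ry":-2.97,"rz":0,"x":0.0006,"y":0,"z":0.0065,"fingers":0},{"rx":0,"ry":-3.97,"rz":0,"x":0.0007,"y":0,"z":0.0085,"fingers":0},{"rx":0,"ry":-4.5,"rz":0,"x":0.0007,"y":0,"z":0.0095,"fingers":0},{"rx":0,"ry":-4.97,"rz":0,"x":0.0007,"y":0,"z":0.0104,"fingers":0},{"rx":0,"ry":-4.97,"rz":0,"x":0.0007,"y":0,"z":0.0104,"fingers":0},{"rx":0,"ry":-4.97,"rz":0,"x":0.0007,"y":0,"z":0.0104,"fingers":0}])

```text
clock: 11.28
tool_pos: [0.5985, -0.2022, 0.0731]
orientation: [3.136, -0.06, 0.138]
wrist_force: [0.1, 0.7, -4.2]
opening: 0.0133
```

```bash
python3 -c "
from h import *
tip()
for th in (4.5,4,3.5,3,2,1,0): print(th,end=' '); to(*tgt(-.0988,.0523,th))"
```

```text
clk 11.28 tip mm [-9.850e+01  1.000e-02  5.239e+01] yaw/tilt/roll [np.float64(0.01), np.float64(5.04), np.float64(-0.04)] F(well) [ 0.05  0.73 -4.18] M [0.03 0.04 0.02] op 0.0133
4.5 xyz [-0.0002  0.      0.0011] rot [ 0.04 -0.54  0.01] rows 0.1
4 xyz [-0.0001  0.      0.0021] rot [ 0.04 -1.04  0.01] rows 0.1
3.5 xyz [-0.0001  0.      0.0031] rot [ 0.04 -1.54  0.01] rows 0.2
3 xyz [0.    0.    0.004] rot [ 0.04 -2.04  0.01] rows 0.3
2 xyz [0.0001 0.     0.006 ] rot [ 0.04 -3.04  0.01] rows 0.4
1 xyz [0.0002 0.     0.0079] rot [ 0.04 -4.04  0.01] rows 0.6
0 xyz [0.0002 0.     0.0099] rot [ 0.04 -5.04  0.01] rows 0.7
```

Emit:
apply_moves(increments=[{"rx":0,"ry":-0.54,"rz":0,"x":-0.0001,"y":0,"z":0.0011,"fingers":0},{"rx":0,"ry":-1.04,"rz":0,"x":-0.0001,"y":0,"z":0.0021,"fingers":0},{"rx":0,"ry":-1.54,"rz":0,"x":-0.0001,"y":0,"z":0.0031,"fingers":0},{"rx":0,"ry":-1.54,"rz":0,"x":-0.0001,"y":0,"z":0.0031,"fingers":0}])

```text
clock: 11.62
tool_pos: [0.5989, -0.2023, 0.0704]
orientation: [3.137, -0.06, 0.096]
wrist_force: [-2.6, 0.0, -1.0]
opening: 0.013
```

```bash
python3 -c "
from h import *
tip()
for th in (3,2.5,2,1,0,-1): print(th,end=' '); to(*tgt(-.0988,.0522,th))"
```

```text
clk 11.62 tip mm [-98.62  -0.1   52.68] yaw/tilt/roll [np.float64(0.01), np.float64(3.49), np.float64(-0.06)] F(well) [-2.57 -0.09 -1.  ] M [-0.04  0.08 -0.01] op 0.013
3 xyz [-0.0001 -0.0001  0.0014] rot [ 0.06 -0.49  0.01] rows 0.1
2.5 xyz [-0.     -0.0001  0.0024] rot [ 0.06 -0.99  0.01] rows 0.1
2 xyz [ 0.     -0.0001  0.0034] rot [ 0.06 -1.49  0.01] rows 0.2
1 xyz [ 0.0002 -0.0001  0.0053] rot [ 0.06 -2.49  0.01] rows 0.3
0 xyz [ 0.0002 -0.0001  0.0073] rot [ 0.06 -3.49  0.01] rows 0.5
-1 xyz [ 0.0003 -0.0001  0.0092] rot [ 0.06 -4.49  0.01] rows 0.6
```

Emit:
apply_moves(increments=[{"rx":0,"ry":-0.5,"rz":0,"x":0,"y":0,"z":0.0012,"fingers":0},{"rx":0,"ry":-1.0,"rz":0,"x":0,"y":0,"z":0.0022,"fingers":0},{"rx":0,"ry":-1.0,"rz":0,"x":0,"y":0,"z":0.0022,"fingers":0}])

```text
clock: 11.87
tool_pos: [0.5992, -0.2023, 0.0684]
orientation: [3.138, -0.06, 0.069]
wrist_force: [-0.6, -0.2, 5.3]
opening: 0.0131
```

```bash
python3 -c "
from h import *
tip()
for th in (2,1,0,-1): print(th,end=' '); to(*tgt(-.0988,.0522,th))"
```

```text
clk 11.87 tip mm [-98.64  -0.1   52.51] yaw/tilt/roll [np.float64(0.01), np.float64(2.51), np.float64(-0.06)] F(well) [-0.62 -0.2   5.3 ] M [-0.08 -0.18 -0.01] op 0.0131
2 xyz [-0.0001 -0.0001  0.0013] rot [ 0.06 -0.51  0.01] rows 0.1
1 xyz [ 0.0001 -0.0001  0.0032] rot [ 0.06 -1.51  0.01] rows 0.2
0 xyz [ 0.0002 -0.0001  0.0052] rot [ 0.06 -2.51  0.01] rows 0.4
-1 xyz [ 0.0003 -0.0001  0.0071] rot [ 0.06 -3.51  0.01] rows 0.5
```

Emit:
apply_moves(increments=[{"rx":0,"ry":-0.5,"rz":0,"x":0,"y":0,"z":0.001,"fingers":0},{"rx":0,"ry":-1.0,"rz":0,"x":0,"y":0,"z":0.002,"fingers":0},{"rx":0,"ry":-1.0,"rz":0,"x":0,"y":0,"z":0.002,"fingers":0}])

```text
clock: 12.12
tool_pos: [0.5982, -0.2021, 0.0652]
orientation: [3.14, -0.06, 0.037]
wrist_force: [-3.9, -0.6, -1.7]
opening: 0.0129
```

```bash
python3 -c "
from h import *
tip()
for th in (1,0,-1): print(th,end=' '); to(*tgt(-.0988,.0522,th))
T=[camera('top'),camera('side')]
c=lambda i,x,y,w,h,k:cv2.resize(i[y:y+h,x:x+w,::-1],None,fx=k,fy=k,interpolation=cv2.INTER_CUBIC)
cv2.imwrite('pics/t2.png',c(T[0],340,140,90,110,4)); cv2.imwrite('pics/s3.png',c(T[1],300,130,100,80,6))"
```

```text
clk 12.12 tip mm [-99.93   0.12  51.54] yaw/tilt/roll [np.float64(0.01), np.float64(1.35), np.float64(-0.02)] F(well) [-3.91 -0.76 -1.72] M [-0.02  0.98  0.05] op 0.0129
1 xyz [0.0012 0.0001 0.    ] rot [ 0.02 -0.35  0.01] rows 0.0
0 xyz [0.0014 0.0001 0.002 ] rot [ 0.02 -1.35  0.01] rows 0.2
-1 xyz [0.0015 0.0001 0.0039] rot [ 0.02 -2.35  0.01] rows 0.3
```

Emit:
apply_moves(increments=[{"rx":0,"ry":-0.35,"rz":0,"x":0.0006,"y":0,"z":0.0002,"fingers":0},{"rx":0,"ry":-0.8,"rz":0,"x":0.0008,"y":0,"z":0.001,"fingers":0},{"rx":0,"ry":-0.8,"rz":0,"x":0.0008,"y":0,"z":0.001,"fingers":0}])

```text
clock: 12.47
tool_pos: [0.5995, -0.2021, 0.0643]
orientation: [3.14, -0.06, 0.018]
wrist_force: [0.1, -0.8, -4.0]
opening: 0.0133
```

```bash
python3 -c "
from h import *
tip()
for th in (1,0,-1): print(th,end=' '); to(*tgt(-.0988,.0522,th))"
```

```text
clk 12.47 tip mm [-98.78   0.12  52.02] yaw/tilt/roll [np.float64(0.01), np.float64(0.65), np.float64(-0.03)] F(well) [ 0.17 -0.82 -4.02] M [ 0.05 -0.03  0.  ] op 0.0133
1 xyz [-0.0001  0.0001 -0.0008] rot [0.03 0.35 0.01] rows 0.0
0 xyz [0.0001 0.0001 0.0011] rot [ 0.03 -0.65  0.01] rows 0.1
-1 xyz [0.0003 0.0001 0.003 ] rot [ 0.03 -1.65  0.01] rows 0.2
```

Emit:
apply_moves(increments=[{"rx":0,"ry":-0.4,"rz":0,"x":0,"y":0,"z":0.0006,"fingers":0},{"rx":0,"ry":-0.75,"rz":0,"x":0.0001,"y":0,"z":0.0014,"fingers":0},{"rx":0,"ry":-0.75,"rz":0,"x":0.0001,"y":0,"z":0.0014,"fingers":0}])

```text
clock: 12.72
tool_pos: [0.5999, -0.2023, 0.0634]
orientation: [3.14, -0.06, -0.002]
wrist_force: [0.3, 0.5, -4.2]
opening: 0.0134
```

```bash
python3 -c "
from h import *
tip()
import cv2
T=[camera('top'),camera('side')]
c=lambda i,x,y,w,h,k:cv2.resize(i[y:y+h,x:x+w,::-1],None,fx=k,fy=k,interpolation=cv2.INTER_CUBIC)
a=c(T[0],340,140,90,110,4);b=c(T[1],300,130,80,88,5);cv2.imwrite('pics/c3.png',np.hstack([a,b]))"
```

```text
clk 12.72 tip mm [-9.852e+01  1.000e-02  5.250e+01] yaw/tilt/roll [np.float64(0.01), np.float64(-0.07), np.float64(-0.04)] F(well) [ 0.25  0.48 -4.2 ] M [-0.02 -0.06 -0.01] op 0.0134
```

View pics/c3.png

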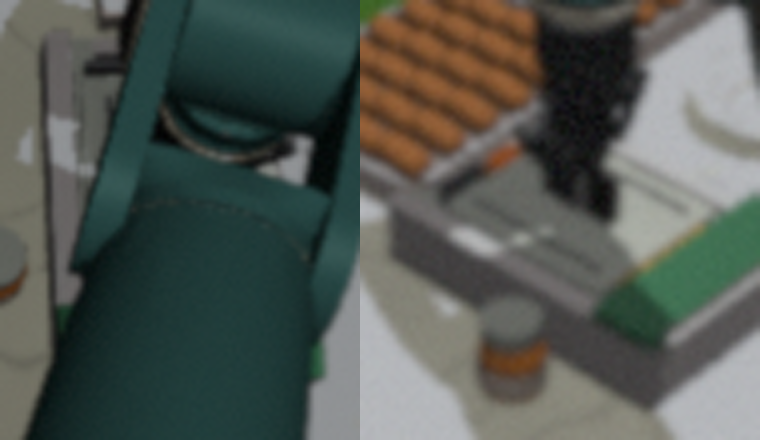

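The side view shows the lid lying in the well between the end walls with the orange catch over its edge, held flat at z 52.5. I'll press gently to feel the ledge.

Emit:
apply_moves(increments=[{"rx":0,"ry":0,"rz":0,"x":0,"y":0,"z":0.0005,"fingers":0},{"rx":0,"ry":0,"rz":0,"x":0,"y":0,"z":0.001,"fingers":0},{"rx":0,"ry":0,"rz":0,"x":0,"y":0,"z":0.001,"fingers":0}])

```text
clock: 13.07
tool_pos: [0.5999, -0.2023, 0.0632]
orientation: [3.14, -0.06, -0.0]
wrist_force: [-4.6, 1.5, 2.9]
opening: 0.0132
```

```bash
python3 -c "
from h import *
tip()"
```

```text
clk 13.07 tip mm [-9.852e+01 -3.000e-02  5.220e+01] yaw/tilt/roll [np.float64(0.01), np.float64(-0.02), np.float64(-0.05)] F(well) [-4.62  1.32  2.88] M [0.27 0.4  0.02] op 0.0132
```

Emit:
apply_moves(increments=[{"rx":0,"ry":0,"rz":0,"x":0,"y":0,"z":-0.0005,"fingers":0},{"rx":0,"ry":0,"rz":0,"x":0,"y":0,"z":-0.0005,"fingers":0.03},{"rx":0,"ry":0,"rz":0,"x":0,"y":0,"z":-0.0005,"fingers":0.06},{"rx":0,"ry":0,"rz":0,"x":0,"y":0,"z":-0.0005,"fingers":0.06},{"rx":0,"ry":0,"rz":0,"x":0,"y":0,"z":-0.0005,"fingers":0.06},{"rx":0,"ry":0,"rz":0,"x":0,"y":0,"z":-0.0005,"fingers":0.06},{"rx":0,"ry":0,"rz":0,"x":0,"y":0,"z":-0.02,"fingers":0.06},{"rx":0,"ry":0,"rz":0,"x":0,"y":0,"z":-0.06,"fingers":0.06},{"rx":0,"ry":0,"rz":0,"x":0,"y":0,"z":-0.1,"fingers":0.06},{"rx":0,"ry":0,"rz":0,"x":-0.02,"y":0,"z":-0.14,"fingers":0.06},{"rx":0,"ry":0,"rz":0,"x":-0.03,"y":0,"z":-0.17,"fingers":0.06},{"rx":0,"ry":0,"rz":0,"x":-0.03,"y":0,"z":-0.17,"fingers":0.06}])

```text
clock: 14.07
tool_pos: [0.5702, -0.2016, 0.2408]
orientation: [3.137, -0.06, 0.013]
wrist_force: [0.2, -1.0, 1.5]
opening: 0.06
```

```bash
python3 snap.py w6; python3 -c "
from h import *
import cv2
tip()
a=cv2.imread('pics/w6.png'); b=camera('side')[:,:,::-1]
b=cv2.resize(b[125:225,290:400],(330,300),interpolation=cv2.INTER_CUBIC); a=cv2.resize(a[0:300,150:500],(467,400),interpolation=cv2.INTER_CUBIC)
o=np.zeros((400,800,3),np.uint8); o[:400,:467]=a;o[:300,470:800]=b; cv2.imwrite('pics/c4.png',o)"
```

```text
14.1167 [ 0.5704 -0.2014  0.2372]
clk 14.12 tip mm [-127.96   -0.28  225.57] yaw/tilt/roll [np.float64(-0.01), np.float64(0.31), np.float64(-0.18)] F(well) [ 0.16 -0.37 -0.83] M [ 0.02 -0.01  0.03] op 0.0599
```

View pics/c4.png

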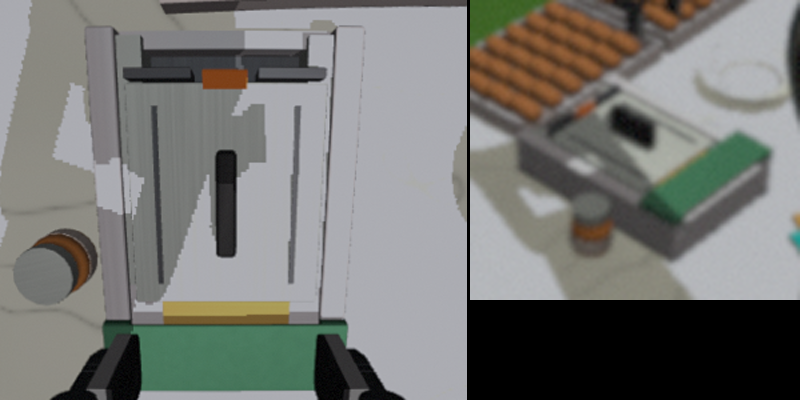

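The lid lies square between the walls, the catch nose overlaps its edge at (225,85), the tongue is under the lip, and the gripper is clear. Handing in.

```bash
python3 -c "
from bench import robot; print(robot.sign_off())"
```

```text
the job is handed in; nothing more can be done
None
```

The lid is on the well: its tongue is under the green lip and the orange catch has snapped over the other edge. I let go, raised the arm clear and handed the job in at about 14 s.

- **Insertion:** I gripped the steel lid by its bar and slipped the tongue under the lip at a 10° tilt. I felt the stop about 18 mm in, with 4.7 N on the last 0.5 mm step (the stop slides at about 6 N), then eased off.
- **Closing:** I swung the edge down until the catch snapped. The wrist force in any reading stayed under about 10 N.
- **Last checks:** A light 7 N press met firm support, with the lid level (-0.02°) and its tongue end at 52.2 mm, against 52 mm for the ledge. The final pictures show it square between the end walls with the catch nose over its edge. The jar stood by the well as before. I did not check the other things on the counter again afterwards.
- **Disagreements:** The first overhead and side fit put the well about 4 mm off from the wrist-camera fit; I used the wrist fit. During the snap the arm was pushed back about 1.3 mm for a moment, which would put the tongue about 0.7 mm past the point where it touched the stop. It returned at once, so the stop may have moved by up to that much; I could not measure it directly.

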